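Load a light-curing unit and lock its hood

ROBOT

A 6-joint arm with a two-finger parallel gripper is mounted at the origin on the work surface. World frame = base frame: x ahead of the robot, y to its left, z up, the work surface at z = 0. Lengths are in m, angles in rad, forces in N, time in s.
With the tool pointing down it reaches from about 0.275 to 0.975 m from the base axis. Payload 8.4 kg.
Tool frame: the origin (TCP) lies on the centre line of the jaws, within the pads' length; the fingertips stand 25 mm ahead of it and the grasp point (between the pads) lies 6 mm ahead of it; z points along the fingers, y is the line along which they close (so a half turn about z gives the same grasp; the last joint's range is limited). The gripper opens to 92 mm and grips with 3 to 60 N. Pads are 20 mm wide; open, the fingers measure 128 mm over their backs; the gripper's body (75 mm by 189 mm) begins 69 mm behind the grasp point.
Start: joints at [-1.245, 0.353, 1.633, -0, 1.155, -0.002], TCP at [0.201, -0.592, 0.24] pointing down, gripper open.
Joint ranges: [-2.63, 2.63], [-0.92, 2.1], [0.06, 2.66], [-1.3, 4.44], [0, 2.69], [-3.02, 3.02]. Speed limits (rad/s): [2.22, 2.22, 2.79, 3.14, 3.14, 3.14].

INTERFACE

Orientations are given as [roll, pitch, yaw] about the fixed x, y, z axes, in that order (R = Rz(yaw) Ry(pitch) Rx(roll)).
In Python, from cell import * gives the robot as it stands. The module is installed in compiled form; this text tells all that it offers.
- The arm moves only by the shell command python3 -m pendant 'ROWS' [FORCE]. ROWS is text: rows parted by semicolons, each of 7 numbers parted by spaces: the turn, a rotation vector about the world's x, y, z in degrees, then the shift along the world's x, y, z in mm, then the opening, from -1 (shut) to 1 (fully open). A call has 1 to 12 rows; each row shifts and turns the commanded pose from where the row before left it; what a row does not reach is not made up. A row lasts 1/12 s, in which the tool goes at most 41.7 mm and 7.16 degrees, less where a joint would pass 70% of its speed; a pose out of reach is approached as far as the arm can. A call with a gripper value outside its range is refused whole. The fingers move at their own pace and stop on an object; FORCE is the grip in N (left out, the last holds). Time passes only in rows, so rows that do not move let the fingers close. It gives the time, the measured TCP pose, the force, the opening and the grip force at its end, in the units of the state.
- get_state(): the state, without advancing time (a new reading comes with each control period).
- camera(name): name is "scene" or "side" or "wrist"; returns the picture (384x512x3 uint8, red, green, blue); there is no depth.
- camera_params(name): a dict with "vfov" (degrees; the focal length in pixels is half the picture's height over the tangent of half this angle, whatever the lens; pixels are square), "cx", "cy" (the principal point, pixels), "extrinsics" (4x4, takes a point from camera to world coordinates). Camera axes: x right, y up, looking along -z (the intrinsics and any distortion apply to the point x, -y, -z); pixel columns grow to the right and rows downward; lengths in m; the calibration is good to about 2 mm. A picture is of the moment at which its call begins: read the wrist's pose just before it. camera_params takes no time and is no camera call; for the wrist camera it gives the pose at the moment of the call.
- hand_in(): hands the job in; it is judged then, once.
The state is a dict: "time": time; "q": joint angles; "joint_vel": joint speeds; "joint_torque": joint torques, N m; "tool_pos": TCP position; "eef_rot": TCP orientation; "ft_force": force on the tool from outside, world axes, zero at the start; "moment": the same for the moment, N m; "opening": finger opening in m; "grasp_force": force on a finger pad.
Only numpy, scipy, OpenCV 4.12 (cv2) and the standard library are available. Lean on these libraries where they do the work, as an engineer would, in place of code of your own. Each camera call takes 0.05 s, during which the arm holds its last target. There are 200 camera calls.

TASK

Put the pendant with the blue resin in to cure: slide the curing unit's lock open, swing the orange hood right up so that it stays open, set the wooden block with the blue pendant upright in the middle of the chamber, shut the hood fully and slide the lock back across until it snaps home. The resin is still wet, so keep that block level all the way, and leave the other blocks, the bottle, the jar and the tools where they are.

Things in the scene. Friction and masses are not known exactly. Their poses are not given: they have to be found in the camera images.
- curing_unit: Light-curing unit fixed to the bench: white base, x -138 to +111 mm (depth), y +-125 mm, flat deck 45 mm above the bench; on it an orange acrylic hood with a white lamp head as roof. Origin on the bench under the base; x points from the front strip (control deck, nearer the robot) back to the hinge, y to the left seen from the front, z up. Turned up to 15 degrees about z.
- chamber (a point): Middle of the chamber floor: flat aluminium reflector level with the deck, 45 mm above the bench, marked by a grey circle 68 mm across. Axes as curing_unit. Under the shut hood the free room is 138 mm deep (x), 182 mm wide (y), 37 mm high, centred here.
- hood (a joint): Hood angle, rad: 0 shut, 1.6 fully open (stop; hood upright behind the chamber). 0.42 kg, 194 mm wide, 51 mm high over the deck when shut. Stiff hinge: let go above about 1 rad it stays up, below about 0.6 rad it sinks shut by itself. Starts shut and locked: a catch holds it down (slight play) while the lock is closed. It will not shut fully on a lock that is already closed.
- hood_hinge (a point): Point on the hood's hinge axis, in the middle of its width, 47 mm above the bench, 75 mm behind the chamber's middle. The axis runs along y of curing_unit.
- hood_handle (a point): Middle of the steel bar handle on the hood's front: round bar, 10 mm diameter, 70 mm long along y of the unit, its axis 38 mm off the hood's face, on two posts 62 mm apart. Shut, it lies 188 mm in front of the hinge axis and 42 mm higher (89 mm above the bench); it swings with the hood, as do the point's axes. Lifting takes about 3 N here.
- latch (a joint): Lock slide at the right of the control deck, m: 0 = locked (right end, -y of the unit; a green patch shows in its slot), 0.014 = open (left end, +y; a red patch shows). A sprung detent drives it to the nearer end: about 4 to 5 N pushes it over the middle (7 mm), then it snaps on. Starts locked.
- latch_ridge (a point): Middle of the top of the slide's black push ridge: 7 mm thick along its travel (y of the unit), 22 mm long across it (x), 10 mm tall above the deck, on a flush slide plate (1.5 mm). The deck around is flat. Ridge 108 mm in front of the unit's origin; the near end of the handle bar is 48 to 62 mm to its left, 10 mm back, 44 mm over the deck. Moves with the slide.
- block_blue: The block to cure: wooden setter's block 44 mm (its x) by 90 mm (its y) by 24 mm high, on its top middle a silver pendant 36 mm across and 6 mm high filled with blue resin. Origin at the centre of its underside, z up. About 0.11 kg (0.08 to 0.14). Lies flat on the bench, in one of three places that the three blocks share.
- block_red: The same block with a red pendant; leave it where it is. Origin at the centre of its underside.
- block_green: The same block with a green pendant; leave it where it is. Origin at the centre of its underside.
- resin_bottle: Amber bottle, 42 mm across, 85 mm tall, standing on the bench behind the blocks; leave it alone. Origin under its centre.
- hammer: Small hammer 220 mm long with a wooden handle, lying at the left back; leave it alone. Origin at mid-length, on the bench.
- bench_block: Polished steel bench block 80 x 80 x 20 mm, 0.95 kg, at the left; leave it alone. Origin under its centre.
- jar: Clear glass jar, 68 mm across, 85 mm tall, far to the right of the unit; leave it alone. Origin under its centre.
- pliers: Pliers 150 mm long with red handles, lying 12 mm high in front and to the right; leave them alone. Origin at their joint.
- tweezers: Steel tweezers 165 mm long, 9 mm high, lying on the bench to the right of the unit; leave them alone. Origin at mid-length.
Mind the look-alikes: they are no part of the job. What is shaped like the block_blue but turquoise is not meant.

How it is judged:
On the way, in this order (a step that is already met when the one before it is completed fails the run):
1. the lock slide has been pushed open (value of joint latch above 0.0115 m), for 0.1 s.
2. the hood stands open (value of joint hood above 1.2 rad), for 0.2 s.
3. the blue block stands released on the chamber floor, near its middle, with the hood open (value of joint hood above 1 rad and horizontal distance between block_blue and chamber below 0.03 m and z of block_blue in the frame of chamber between -0.004 and 0.004 m and contact force between block_blue and the fingers below 0.2 N and linear speed of block_blue below 0.03 m/s), for 0.2 s.
4. the hood is shut over the block (value of joint hood below 0.03 rad and horizontal distance between block_blue and chamber below 0.03 m), for 0.2 s.
At the end, for the whole second after the job is handed in: The lock slide is home at its locked end (within 2.5 mm), the hood is shut (within 0.03 rad), and the blue block stands upright and still on the chamber floor, its centre within 30 mm of the chamber's middle (all of step 4 and value of joint latch below 0.0025 m and z of block_blue in the frame of chamber between -0.004 and 0.004 m and angle between block_blue's own z axis and vertical below 0.1 rad and linear speed of block_blue below 0.02 m/s); the robot touches nothing.
It fails at once if the blue block is tipped more than about 20 degrees (wet resin runs) (angle between block_blue's own z axis and vertical above 0.35 rad).
It fails at once if another block is shifted by more than 25 mm (distance of any of block_red, block_green from where it was at the start of the episode above 0.025 m).
It fails at once if a bottle, jar or tool is shifted by more than 30 mm (distance of any of resin_bottle, hammer, bench_block, jar, pliers, tweezers from where it was at the start of the episode above 0.03 m).
It also fails if it takes over 72 s, if anything falls off the work surface, if the arm or the gripper's body presses on something with over 40 N, if the wrist force passes 120 N, or if a joint passes its speed limit or range.

## Working session

There is one attempt and no reset: what is moved stays moved. The work goes in short steps, Python scripts to look and compute and a shell command to move; the robot and the scene stay as the last step left them, time stands still between calls to the robot, and variables do not carry over. Pictures are saved under pics/ and viewed, at most 13 in all, crops included, and the job is handed in when it is done.

```bash
mkdir -p pics
python3 - <<'E'
from cell import *
import cv2,numpy as np
s=get_state();print({k:np.round(v,3).tolist() for k,v in s.items()})
ims=[]
for n in ("scene","side","wrist"):
    p=camera_params(n);print(n,{k:(np.round(v,3).tolist()) for k,v in p.items() if k!='name'})
    im=camera(n);cv2.imwrite(f'pics/{n}0.png',im[:,:,::-1])
E
```

```text
{'time': 0.0, 'q': [-1.245, 0.354, 1.634, -0.0, 1.155, -0.002], 'joint_vel': [-0.001, -0.0, -0.001, 0.001, -0.0, -0.001], 'joint_torque': [0.006, -59.384, -33.422, 0.07, 0.023, -0.0], 'tool_pos': [0.201, -0.591, 0.239], 'eef_rot': [-3.14, 0.0, 0.328], 'ft_force': [1.509, -0.494, 0.327], 'moment': [-0.001, 0.035, -0.039], 'grasp_force': 0.0, 'opening': 0.092}
scene {'vfov': 44.112, 'cx': 248.652, 'cy': 195.666, 'extrinsics': [[-0.896, -0.233, 0.378, 1.226], [0.444, -0.508, 0.738, 1.394], [0.02, 0.829, 0.559, 1.108], [0.0, 0.0, 0.0, 1.0]]}
side {'vfov': 44.453, 'cx': 263.799, 'cy': 195.387, 'extrinsics': [[0.951, 0.212, -0.223, 0.123], [-0.308, 0.653, -0.692, -1.231], [-0.002, 0.727, 0.686, 1.353], [0.0, 0.0, 0.0, 1.0]]}
wrist {'vfov': 68.152, 'cx': 255.748, 'cy': 191.374, 'extrinsics': [[0.322, 0.92, 0.222, 0.263], [-0.947, 0.313, 0.076, -0.571], [0.0, -0.235, 0.972, 0.384], [0.0, 0.0, 0.0, 1.0]]}
```

View pics/scene0.png

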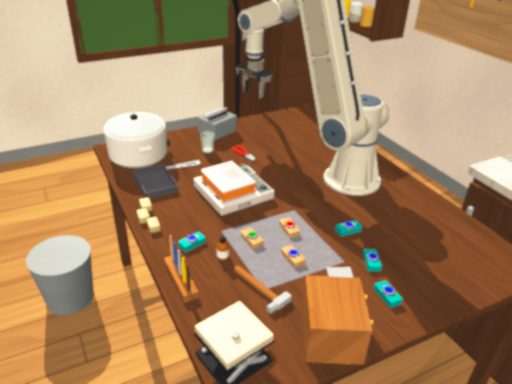

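View pics/side0.png

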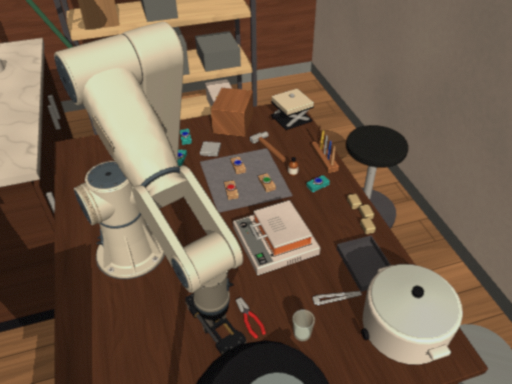

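The scene view shows three wooden blocks on the mat: red (289,227), green (252,238) and blue (292,256). The turquoise look-alikes with blue pendants are at (349,228), (372,260), (388,293) and (191,241). In the side view the wooden blue block is at (238,165). The wooden one fits the description, so I'll confirm it in a crop and get rough positions.

```bash
cat > h.py <<'E'
from cell import *
import cv2,numpy as np
def ray(p,uv):
    f=192/np.tan(np.radians(p['vfov']/2)); E=np.array(p['extrinsics'])
    d=E[:3,:3]@np.array([(uv[0]-p['cx'])/f,-(uv[1]-p['cy'])/f,-1.]); return E[:3,3],d/np.linalg.norm(d)
def plane(p,uv,z):
    o,d=ray(p,uv); return o+d*(z-o[2])/d[2]
def tri(*obs):
    A=np.zeros((3,3));b=np.zeros(3);R=[ray(p,u) for p,u in obs]
    for o,d in R:
        M=np.eye(3)-np.outer(d,d);A+=M;b+=M@o
    x=np.linalg.solve(A,b); return x,max(np.linalg.norm((np.eye(3)-np.outer(d,d))@(x-o)) for o,d in R)
def proj(p,X):
    f=192/np.tan(np.radians(p['vfov']/2)); E=np.array(p['extrinsics']);c=E[:3,:3].T@(np.array(X)-E[:3,3])
    return p['cx']+f*c[0]/-c[2],p['cy']-f*c[1]/-c[2]
def blobs(im,lo,hi,amin=15):
    m=cv2.inRange(cv2.cvtColor(im,cv2.COLOR_RGB2HSV),np.array(lo),np.array(hi))
    n,l,st,c=cv2.connectedComponentsWithStats(m)
    return [(np.round(c[i],1).tolist(),int(st[i,4]),i) for i in range(1,n) if st[i,4]>=amin],l
E
python3 - <<'E'
from h import *
a=cv2.imread('pics/scene0.png')[200:310,220:410];b=cv2.imread('pics/side0.png')[120:280,160:340]
a=cv2.resize(a,(600,347),interpolation=3);b=cv2.resize(b,(280,249));c=np.zeros((600,600,3),np.uint8);c[:347]=a;c[350:599,:280]=b
cv2.imwrite('pics/crop0.png',c)
ps,pd=camera_params('scene'),camera_params('side')
for n,u,v in [('blue',(292,254),(238,163)),('red',(289,225),(232,187)),('green',(252,235),(267,180))]: print(n,tri((ps,u),(pd,v)))
for n in('scene','side'):
    im=cv2.imread(f'pics/{n}0.png')[:,:,::-1].copy(); print(n,blobs(im,(110,120,60),(130,255,255),6)[0],'or',blobs(im,(3,170,150),(14,255,255),60)[0])
E
```

```text
blue (array([0.51310671, 0.34699369, 0.02094934]), np.float64(0.002311894353080444))
red (array([0.44322568, 0.2011786 , 0.02319046]), np.float64(0.0005950148479361477))
green (array([0.59678357, 0.19684206, 0.02397942]), np.float64(0.0005018892825649619))
scene [([348.6, 223.6], 33, 1), ([191.4, 237.1], 29, 2), ([175.1, 255.2], 31, 3), ([293.1, 252.0], 32, 4), ([372.3, 255.9], 34, 5), ([388.5, 289.3], 45, 6)] or [([239.1, 149.2], 125, 2), ([229.2, 190.4], 298, 5), ([220.9, 246.0], 67, 19), ([182.0, 281.9], 381, 21), ([253.5, 281.0], 331, 23), ([337.6, 320.9], 4732, 26)]
side [([184.5, 133.2], 13, 1), ([329.4, 147.2], 16, 2), ([179.2, 154.0], 10, 3), ([237.5, 162.0], 16, 4), ([317.7, 179.7], 21, 5)] or [([291.5, 245.8], 168, 2)]
```

View pics/crop0.png

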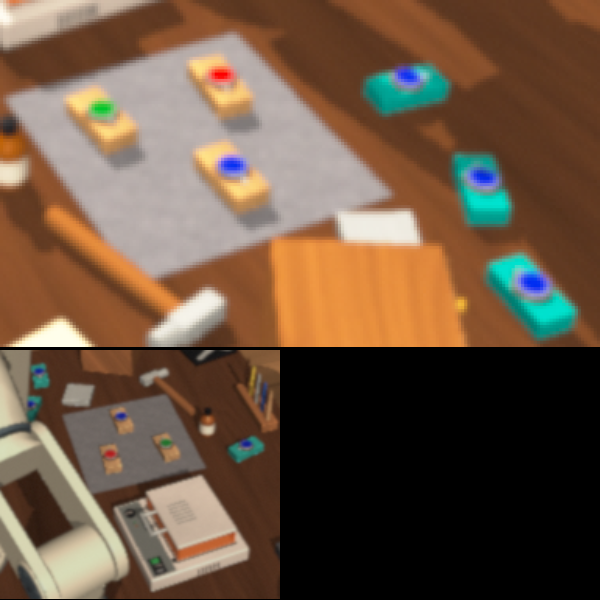

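The crop confirms the block meant: wood with the blue pendant at scene (293,252), side (237.5,162), about (0.513, 0.347). The other blue pendants sit on turquoise blocks. Next I'll fly the wrist camera over the unit's front.

```bash
python3 - <<'E'
from h import *
ps,pd=camera_params('scene'),camera_params('side')
print(tri((ps,(293.1,252)),(pd,(237.5,162))))
for n,u,v,z in [('frontleft',(272,189),(233,229),.045),('frontright',(222,213),(262,271),.045)]: print(n,plane(ps,u,z),plane(pd,v,z))
E
R='0 0 -5.5 21 38 10 -0.48'
python3 -m pendant '0 0 -3 21 38 10 -0.48;0 0 -3 21 38 10 -0.48;0 0 -3 21 38 10 -0.48;0 0 -3 21 38 10 -0.48;0 0 -3 21 38 10 -0.48;0 0 -3 20 38 10 -0.48;0 0 0 20 38 10 -0.48;0 0 0 20 38 0 -0.48;0 0 0 20 38 0 -0.48;0 0 0 0 38 0 -0.48;0 0 0 0 38 0 -0.48;0 0 0 0 38 0 -0.48'
python3 -m pendant '0 0 0 0 0 0 -0.48;0 0 0 0 0 0 -0.48'
python3 -c "
from h import *
p=camera_params('wrist');im=camera('wrist');print(np.round(p['extrinsics'],3));cv2.imwrite('pics/w1.png',cv2.resize(im[:,:,::-1],(768,576),interpolation=3));cv2.imwrite('pics/w1r.png',im[:,:,::-1])"
```

```text
(array([0.5099687 , 0.34636426, 0.02823683]), np.float64(0.0013728861595842872))
frontleft [ 0.39885183 -0.01414986  0.045     ] [ 0.38063875 -0.05115844  0.045     ]
frontright [0.65218154 0.05304448 0.045     ] [ 0.42445043 -0.2726591   0.045     ]
time: 1.15
tool_pos: [0.3757, -0.1526, 0.3051]
eef_rot: [-3.141, 0.0, 0.014]
ft_force: [0.3, -0.3, 0.8]
opening: 0.024
grasp_force: 0.0
time: 1.32
tool_pos: [0.376, -0.153, 0.3053]
eef_rot: [3.141, -0.0, 0.018]
ft_force: [1.4, -1.1, 0.3]
opening: 0.0238
grasp_force: 0.0
[[ 0.017  0.972  0.234  0.442]
 [-1.     0.016  0.005 -0.152]
 [ 0.001 -0.234  0.972  0.45 ]
 [ 0.     0.     0.     1.   ]]
```

View pics/w1.png

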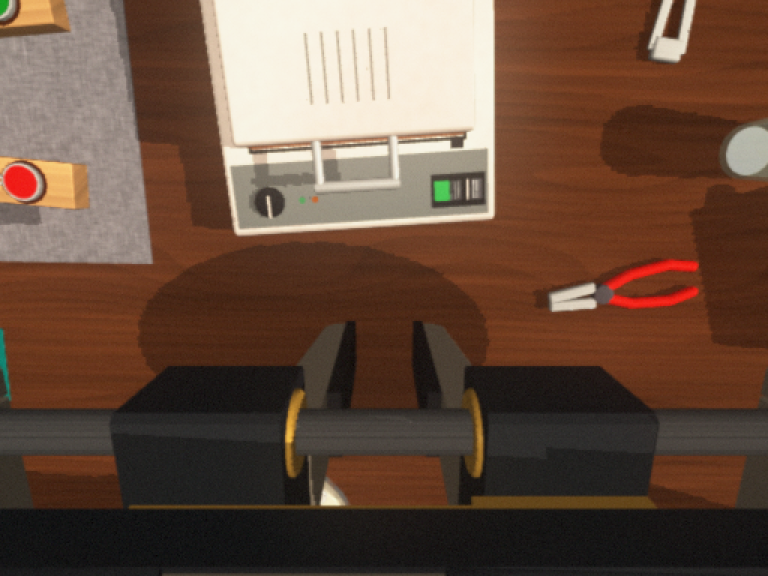

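The unit is seen turned about 4°. In this enlarged view the front edge of the deck runs (237,234) to (494,217), the handle bar (316,185) to (399,182), and the slot with its green patch is at (442,191), with the ridge just right of it. I'll take a second, closer view for heights.

```bash
python3 -m pendant '0 0 0 10 -15 -15 -0.48;0 0 0 10 -15 -15 -0.48;0 0 0 10 -15 -15 -0.48;0 0 0 10 -15 -15 -0.48;0 0 0 0 0 0 -0.48;0 0 0 0 0 0 -0.48' | tail -6
python3 -c "
from h import *
p=camera_params('wrist');im=camera('wrist');np.save('w2.npy',p,allow_pickle=True);print(np.round(p['extrinsics'],3));cv2.imwrite('pics/w2r.png',im[:,:,::-1])
a=im[20:190,120:380,::-1];b=cv2.imread('pics/w1r.png')[80:170,140:340]
c=np.zeros((600,780,3),np.uint8);a=cv2.resize(a,(520,340),interpolation=2);b=cv2.resize(b,(560,252),interpolation=2);c[:340,:520]=a;c[345:597,:560]=b
cv2.imwrite('pics/w2c.png',c)"
```

```text
time: 1.87
tool_pos: [0.4154, -0.2158, 0.2443]
eef_rot: [-3.141, 0.002, 0.011]
ft_force: [-0.3, -0.2, 0.0]
opening: 0.0239
grasp_force: 0.0
[[ 0.01   0.972  0.237  0.481]
 [-1.     0.01   0.002 -0.216]
 [-0.    -0.237  0.972  0.389]
 [ 0.     0.     0.     1.   ]]
```

View pics/w2c.png

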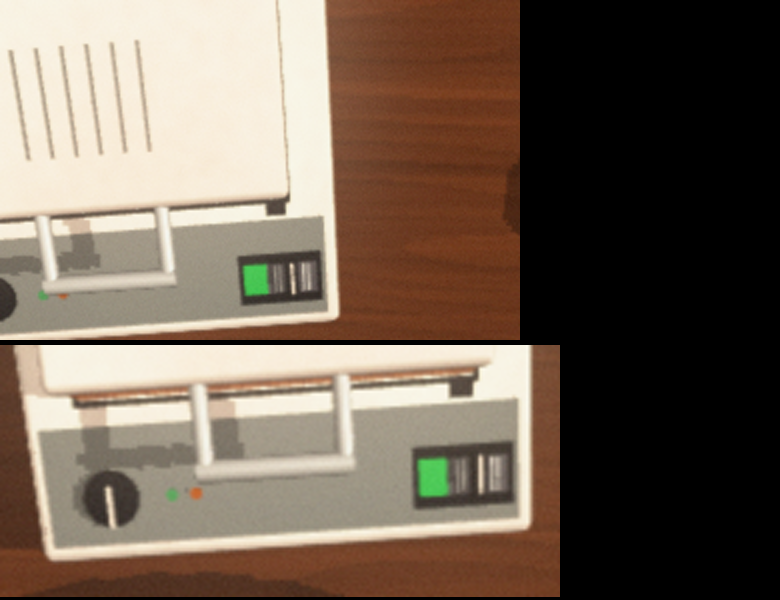

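Run:
```python
from h import *
p2=np.load('w2.npy',allow_pickle=True).item();p1=dict(p2);p1['extrinsics']=[[.017,.972,.234,.442],[-1,.016,.005,-.152],[.001,-.234,.972,.450],[0,0,0,1]]
pts={}
for n,a,b in [('ridge',(311.8,126.4),(266,159.5)),('barL',(210.7,125.7),(141.5,164)),('barR',(266.4,122.5),(207.5,160.5)),('FR',(329.3,145),(289,179.5)),('knob?',(179,139),None)]:
    if b is None: continue
    x,e=tri((p1,a),(p2,b));pts[n]=x;print(n,np.round(x*1000,1),round(e*1000,2))
fr=plane(p1,(329.3,145),.045);fl=plane(p1,(157.9,156.1),.045);fr2=plane(p2,(289,179.5),.045);print('front',fl,fr,fr2,np.linalg.norm(fl-fr))
d=fl-fr;yaw=np.arctan2(-d[0],d[1]);d=pts['barL']-pts['barR'];print('yaw',np.degrees(yaw),np.degrees(np.arctan2(-d[0],d[1])))
for n,z in(('ridge',.055),):print('plane',plane(p1,(311.8,126.4),z),plane(p2,(266,159.5),z))
for a,b in(((210.7,125.7),(141.5,164)),((266.4,122.5),(207.5,160.5))):print('bar plane',plane(p1,a,.092),plane(p2,b,.092))
mid=(fl+fr)/2;c,s=np.cos(yaw),np.sin(yaw);X=np.array([c,s,0]);Y=np.array([-s,c,0]);o=mid+.138*X
print('origin',o,'ridge in unit',[(pts['ridge']-o)@X,(pts['ridge']-o)@Y],'bar',[((pts['barL']+pts['barR'])/2-o)@X,((pts['barL']+pts['barR'])/2-o)@Y],'X',X)
```

```text
ridge [ 439.  -228.2   57. ] 0.09
barL [438.  -97.7  96.3] 0.05
barR [ 442.5 -165.6   94.3] 0.46
FR [ 413.3 -257.1   45. ] 0.37
front [ 0.39384655 -0.0138005   0.045     ] [ 0.41361339 -0.25686977  0.045     ] [ 0.41307252 -0.2573962   0.045     ] 0.24387167838374804
yaw 4.6491687507059645 3.7978907915892566
plane [ 0.43886347 -0.22858961  0.055     ] [ 0.43877262 -0.22817172  0.055     ]
bar plane [ 0.43788383 -0.09709076  0.092     ] [ 0.4373811  -0.09597096  0.092     ]
bar plane [ 0.44286802 -0.16544885  0.092     ] [ 0.44179638 -0.16547719  0.092     ]
origin [ 0.54127591 -0.12414964  0.045     ] ridge in unit [np.float64(-0.11041900036945715), np.float64(-0.09536708230271154)] bar [np.float64(-0.10132483462098157), np.float64(0.0006950972613317969)] X [0.99670969 0.08105429 0.        ]
```

Heights agree with the text: deck 45, ridge top 57, bar top about 95. Yaw is about 4.4°, the ridge is at (439,-228) and the bar's middle at (440,-131). I'll straddle the ridge and slide it left.

```bash
python3 -m pendant '0 0 1 6 -3 -30 -0.48;0 0 1 6 -3 -30 -0.48;0 0 1 6 -3 -30 -0.48;0 0 0.8 5.5 -3.5 -30 -0.48;0 0 0 0 0 -25 -0.48;0 0 0 0 0 -20 -0.48;0 0 0 0 0 -6 -0.48;0 0 0 0 0 0 -0.48'
python3 -m pendant '0 0 0 -0.5 5 0 -0.48;0 0 0 -0.3 4 0 -0.48;0 0 0 -0.3 4 0 -0.48;0 0 0 -0.3 4 0 -0.48;0 0 0 -0.2 4 0 -0.48;0 0 0 0 0 0 -0.48;0 0 0 0 0 0 -0.48'
```

```text
time: 2.58
tool_pos: [0.4387, -0.2266, 0.0738]
eef_rot: [-3.14, 0.002, 0.08]
ft_force: [-0.3, 0.3, 0.1]
opening: 0.024
grasp_force: 0.0
time: 3.17
tool_pos: [0.438, -0.2056, 0.0745]
eef_rot: [3.142, -0.0, 0.081]
ft_force: [0.2, 0.2, -0.6]
opening: 0.0238
grasp_force: 0.0
```

```bash
python3 -m pendant '0 0 0 0 0 40 -0.48;0 0 0 0 0 40 -0.48;0 0 0 0 0 40 -0.48;0 0 0 0 0 0 -0.48' | tail -6
python3 - <<'E'
from h import *
p=camera_params('wrist');im=camera('wrist');cv2.imwrite('pics/w3r.png',im[:,:,::-1]);print('exp',proj(p,(.438,-.214,.047)))
print('green',blobs(im,(45,120,80),(75,255,255))[0],'red',blobs(im,(0,150,120),(5,255,255))[0])
E
python3 -m pendant '0 0 6.9 0 6 0 -0.48;0 0 6.9 0 6 0 -0.48;0 0 6.9 0 6 0 -0.48;0 0 6.9 0 6 0 -0.48;0 0 6.9 0 6 0 -0.48;0 0 6.9 0 6 0 -0.48;0 0 6.9 0 6 0 -0.48;0 0 6.9 0 6 0 -0.48;0 0 6.9 0 6 0 -0.48;0 0 6.9 0 6 0 -0.48;0 0 6.9 0 6 0 -0.48;0 0 6.9 0 6 0 -0.48'
python3 -m pendant '0 0 6.9 2 2.6 0 -0.48;0 0 0 0 0 0 -0.48;0 0 0 0 0 0 -0.48'
```

```text
time: 3.5
tool_pos: [0.4415, -0.2077, 0.2011]
eef_rot: [3.137, -0.009, 0.08]
ft_force: [1.2, -0.4, 0.5]
opening: 0.0238
grasp_force: 0.0
exp (np.float64(259.99669211054487), np.float64(190.37930074683393))
green [] red [([280.4, 190.0], 236, 1), ([438.8, 254.1], 440, 2)]
time: 4.55
tool_pos: [0.4372, -0.1335, 0.1931]
eef_rot: [-3.14, -0.001, 1.531]
ft_force: [0.3, -0.6, -0.7]
opening: 0.0241
grasp_force: 0.0
time: 4.8
tool_pos: [0.4395, -0.1312, 0.1935]
eef_rot: [-3.14, -0.0, 1.642]
ft_force: [-0.2, -0.7, 0.2]
opening: 0.0242
grasp_force: 0.0
```

The slot now shows red and no green, so the lock is open. Next I'll descend onto the bar and grip it.

```bash
python3 -m pendant '0 0 0 0 0 -30 -0.48;0 0 0 0 0 -30 -0.48;0 0 0 0 0 -25 -0.48;0 0 0 0 0 -13 -0.48;0 0 0 0 0 0 -0.48' | grep -v grasp
python3 -m pendant '0 0 0 0 0 0 -1;0 0 0 0 0 0 -1;0 0 0 0 0 0 -1;0 0 0 0 0 0 -1' 15
```

```text
time: 5.22
tool_pos: [0.4376, -0.131, 0.0933]
eef_rot: [-3.136, -0.002, 1.641]
ft_force: [-0.9, 1.0, -0.3]
opening: 0.0238
time: 5.55
tool_pos: [0.4411, -0.1317, 0.0973]
eef_rot: [3.139, 0.001, 1.645]
ft_force: [3.4, -0.1, -1.5]
opening: 0.0094
grasp_force: 15.0
```

Run:
```python
import numpy as np
a=np.radians(12.6+np.linspace(0,87,13));r=192.6
P=np.c_[-r*np.cos(a)*.997,-r*np.cos(a)*.0767,r*np.sin(a)]
print(np.round(np.diff(P,axis=0)/2,1).tolist())
```

```text
[[3.4, 0.3, 11.7], [4.8, 0.4, 11.2], [6.2, 0.5, 10.5], [7.5, 0.6, 9.6], [8.6, 0.7, 8.6], [9.6, 0.7, 7.4], [10.5, 0.8, 6.1], [11.2, 0.9, 4.8], [11.7, 0.9, 3.3], [12.0, 0.9, 1.8], [12.1, 0.9, 0.3], [12.1, 0.9, -1.3]]
```

```bash
python3 -m pendant '0 0 0 1 0.1 5 -1;0 0 0 2.4 0.2 6.7 -1;0 0 0 3.4 0.3 11.7 -1;0 0 0 4.8 0.4 11.2 -1;0 0 0 4.8 0.4 11.2 -1;0 0 0 6.2 0.5 10.5 -1;0 0 0 6.2 0.5 10.5 -1;0 0 0 7.5 0.6 9.6 -1;0 0 0 7.5 0.6 9.6 -1;0 0 0 8.6 0.7 8.6 -1;0 0 0 8.6 0.7 8.6 -1' 15
python3 -m pendant '0 0 0 9.6 0.7 7.4 -1;0 0 0 9.6 0.7 7.4 -1;0 0 0 10.5 0.8 6.1 -1;0 0 0 10.5 0.8 6.1 -1;0 0 0 11.2 0.9 4.8 -1;0 0 0 11.2 0.9 4.8 -1;0 0 0 11.7 0.9 3.3 -1;0 0 0 11.7 0.9 3.3 -1;0 0 0 12 0.9 1.8 -1;0 0 0 12 0.9 1.8 -1;0 0 0 12.1 0.9 0.3 -1'
```

```text
time: 6.47
tool_pos: [0.4997, -0.1266, 0.2004]
eef_rot: [-3.138, 0.001, 1.646]
ft_force: [-3.2, -2.6, 0.6]
opening: 0.0094
grasp_force: 15.0
time: 7.38
tool_pos: [0.6235, -0.1167, 0.2482]
eef_rot: [3.141, -0.0, 1.645]
ft_force: [-2.8, 1.9, 3.7]
opening: 0.0099
grasp_force: 15.0
```

```bash
python3 -m pendant '0 0 0 12.1 0.9 0.3 -1;0 0 0 12.1 0.9 -1.3 -1;0 0 0 12.1 0.9 -1.5 -1;0 0 0 4 0.3 -0.7 -1;0 0 0 0 0 0 -1;0 0 0 0 0 0 -0.3;0 0 0 0 0 0 -0.3;0 0 0 0 0 0 -0.3;0 0 0 0 0 0 -0.3'
python3 -m pendant '0 0 0 0 0 20 -0.3;0 0 0 0 0 30 -0.3;0 0 0 -30 0 30 -0.3;0 0 0 -41 0 5 -0.3;0 0 0 -41 0 0 -0.3;0 0 0 -41 0 0 -0.3;0 0 0 -41 0 0 -0.3;0 0 0 0 0 0 -0.3'
python3 - <<'E'
from h import *
p=camera_params('wrist');im=camera('wrist');cv2.imwrite('pics/w4r.png',im[:,:,::-1]);np.save('w4.npy',p,allow_pickle=True);print(np.round(p['extrinsics'],3))
sc=camera('scene');si=camera('side');print('exp chamber',proj(p,(.554,-.122,.045)))
c=np.zeros((600,800,3),np.uint8);c[:300,:400]=cv2.resize(im,(400,300))[:,:,::-1];c[:300,400:]=cv2.resize(sc[120:240,150:310],(400,300))[:,:,::-1];c[300:,:400]=cv2.resize(si[170:290,210:370],(400,300))[:,:,::-1]
cv2.imwrite('pics/v4.png',c)
E
```

```text
time: 8.13
tool_pos: [0.6627, -0.1143, 0.2433]
eef_rot: [-3.141, 0.0, 1.645]
ft_force: [0.2, 0.3, -0.8]
opening: 0.0317
grasp_force: 0.0
time: 8.8
tool_pos: [0.4627, -0.1136, 0.3273]
eef_rot: [-3.137, -0.001, 1.645]
ft_force: [1.3, 0.4, 0.7]
opening: 0.0319
grasp_force: 0.0
[[ 0.997 -0.072 -0.014  0.458]
 [ 0.073  0.969  0.235 -0.049]
 [-0.004 -0.236  0.972  0.472]
 [ 0.     0.     0.     1.   ]]
exp chamber (np.float64(315.5981226728554), np.float64(176.60965896385733))
```

View pics/v4.png

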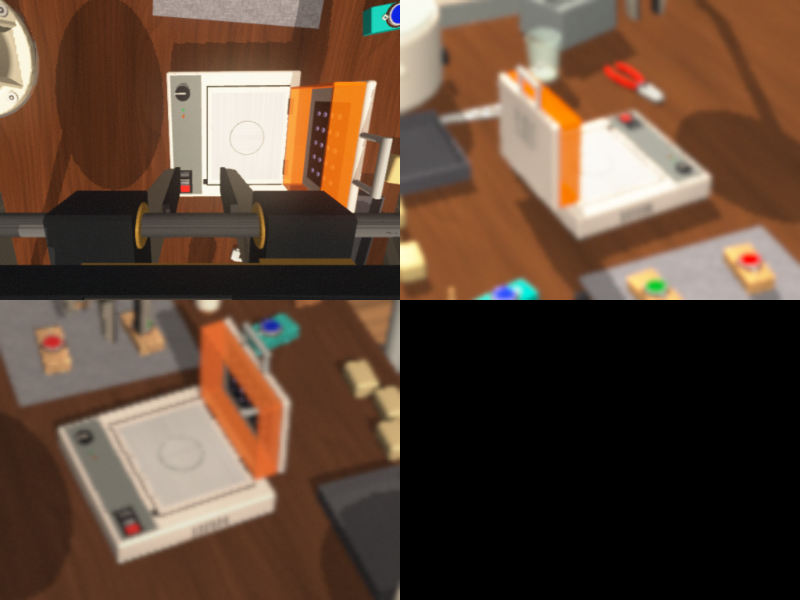

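The hood stands open. The chamber circle is at wrist pixel (316,176.6), exactly where my estimate (0.554, -0.122) projects, and at side (282,232). Now I'll go over the blue block for a close look.

```bash
python3 -m pendant '0 0 0 5 38 0 0.6;0 0 0 5 38 0 0.6;0 0 0 5 38 0 0.6;0 0 0 5 38 -5 0.6;0 0 0 5 38 -5 0.6;0 0 0 5 38 -10 0.6;0 0 0 5 38 -10 0.6;0 0 0 5 38 -10 0.6;0 0 0 5 20 -10 0.6;0 0 0 0 0 0 0.6;0 0 0 0 0 0 0.6' | head -3
python3 - <<'E'
from h import *
p0=np.load('w4.npy',allow_pickle=True).item();print('chamber',tri((p0,(316,176.6)),(camera_params('side'),(282.4,231.6))))
p=camera_params('wrist');im=camera('wrist');cv2.imwrite('pics/w5r.png',im[:,:,::-1]);np.save('w5.npy',p,allow_pickle=True);print('exp',proj(p,(.510,.346,.028)))
b,l=blobs(im,(112,130,80),(130,255,255),40);print('blue',b)
for q,a,i in b: print(plane(p,q,.029))
w,lw=blobs(im,(12,90,120),(24,190,255),300);print('wood',w)
for q,a,i in w:
    r=cv2.minAreaRect(np.argwhere(lw==i)[:,::-1].astype(np.float32));bx=cv2.boxPoints(r);print(np.round(r[1],1),[np.round(plane(p,c,.022)[:2],4).tolist() for c in bx])
E
```

```text
time: 9.87
tool_pos: [0.5154, 0.2112, 0.2766]
eef_rot: [-3.14, 0.001, 1.648]
chamber (array([ 0.55378587, -0.12173005,  0.04569086]), np.float64(0.0006552741261604862))
exp (np.float64(259.8248946005533), np.float64(66.66702969142942))
blue [([259.4, 68.8], 427, 1), ([48.7, 91.6], 422, 2), ([443.8, 241.2], 113, 3)]
[0.50966081 0.34323831 0.029     ]
[0.2365318  0.29434242 0.029     ]
[0.80163977 0.1266278  0.029     ]
wood [([404.2, 51.7], 2129, 1), ([257.7, 45.0], 606, 32), ([254.2, 93.3], 560, 65), ([200.2, 172.8], 1005, 141), ([306.0, 183.3], 1019, 160), ([98.6, 289.3], 833, 296), ([418.0, 293.2], 382, 298), ([405.2, 335.3], 1114, 350)]
[107.7  22.9] [[0.6632, 0.4359], [0.691, 0.4399], [0.7281, 0.3146], [0.6979, 0.3101]]
[34.2 36.3] [[0.4876, 0.3437], [0.4867, 0.3867], [0.5301, 0.3885], [0.5324, 0.3455]]
[33.1 37.3] [[0.4894, 0.2962], [0.4883, 0.343], [0.5317, 0.3446], [0.534, 0.2978]]
[32.2 62.7] [[0.4122, 0.1526], [0.4209, 0.2435], [0.4655, 0.2417], [0.4592, 0.1504]]
[62. 32.] [[0.5669, 0.2372], [0.6116, 0.2407], [0.624, 0.15], [0.5768, 0.1463]]
[27.5 58.2] [[0.255, -0.0489], [0.2748, 0.0548], [0.3162, 0.0513], [0.2987, -0.0531]]
[57. 15.] [[0.7611, 0.0876], [0.7841, 0.0893], [0.8061, -0.0106], [0.7818, -0.0124]]
[  9.9 317. ] [[0.4343, -0.0615], [0.9522, -0.0183], [0.9578, -0.0371], [0.4349, -0.0808]]
```

View pics/w5r.png

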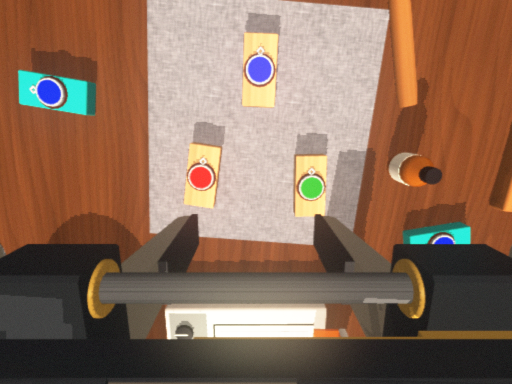

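The blue block spans pixels x 243–279, y 33–107. Its centre is (0.510, 0.343) with yaw about 2°, and the two-view pendant height was 28 mm. Red (201,177) and green (311,187) stay clear of the fingers.

```bash
python3 -m pendant '0 0 -0.6 -1.4 33 -30 0.6;0 0 -0.6 -1.4 33 -30 0.6;0 0 -0.6 -1.4 33 -30 0.6;0 0 -0.6 -1.2 33 -30 0.6;0 0 0 0 0 -40 0.6;0 0 0 0 0 -40 0.6;0 0 0 0 0 -30 0.6;0 0 0 0 0 0 0.6;0 0 0 0 0 0 0.6'|grep -v grasp
python3 - <<'E'
from h import *
p5=np.load('w5.npy',allow_pickle=True).item()
print('pendant',tri((p5,(259.4,68.8)),(camera_params('scene'),(293.1,252)),(camera_params('side'),(237.5,162))))
p=camera_params('wrist');im=camera('wrist');cv2.imwrite('pics/w6r.png',im[:,:,::-1])
b,l=blobs(im,(112,130,80),(130,255,255),40)
for q,a,i in b: print(q,a,plane(p,q,.029))
E
```

```text
time: 10.67
tool_pos: [0.5099, 0.3319, 0.0553]
eef_rot: [-3.139, 0.002, 1.602]
ft_force: [-0.6, -0.1, 1.6]
opening: 0.074
pendant (array([0.50962733, 0.34486518, 0.02807047]), np.float64(0.001994358868462263))
[255.4, 210.6] 1749 [0.50927408 0.34309547 0.029     ]
```

The TCP came up 11 mm short in y. I'll correct that, lower, and grip.

```bash
python3 -m pendant '0 0 0 -0.5 11 0 0.6;0 0 0 0 0 -14 0.6;0 0 0 0 0 -10 0.6;0 0 0 0 0 0 0.6;0 0 0 0 0 0 0.6'|grep -v grasp
python3 -m pendant '0 0 0 0 0 0 -1;0 0 0 0 0 0 -1;0 0 0 0 0 0 -1;0 0 0 0 0 0 -1;0 0 0 0 0 0 -1;0 0 0 0 0 0 -1' 20
```

```text
time: 11.13
tool_pos: [0.5095, 0.3445, 0.0325]
eef_rot: [3.141, -0.0, 1.604]
ft_force: [0.4, -0.5, 0.3]
opening: 0.0734
time: 11.63
tool_pos: [0.5095, 0.3442, 0.032]
eef_rot: [3.141, -0.0, 1.604]
ft_force: [-0.8, -0.8, 3.2]
opening: 0.0438
grasp_force: 20.0
```

```bash
python3 -m pendant '0 0 0 0 0 8 -1;0 0 0 0 0 20 -1;0 0 0 0 0 30 -1;0 0 0 0 0 30 -1;0 0 0 0 0 17 -1;0 0 0 0 0 0 -1'
python3 -m pendant '0 0 -3 0 -15 0 -1;0 0 -6.5 0 -28 0 -1;0 0 -6.5 0 -28 0 -1;0 0 -6.5 0 -28 0 -1;0 0 -6.5 0 -28 0 -1;0 0 -6.5 0 -28 0 -1;0 0 -6.5 0 -28 0 -1;0 0 -6.5 0 -28 0 -1;0 0 -6.5 0 -28 0 -1;0 0 -6.5 0 -28 0 -1;0 0 -6.5 0 -28 0 -1;0 0 -6.5 0 -28 0 -1'
python3 -m pendant '0 0 -6.5 5 -28 0 -1;0 0 -6.5 10 -28 0 -1;0 0 0 12 -28 0 -1;0 0 0 10 -28 0 -1;0 0 0 5 -25 0 -1;0 0 0 0 -12 0 -1;0 0 0 0 0 0 -1;0 0 0 0 0 0 -1'
```

```text
time: 12.13
tool_pos: [0.5113, 0.3456, 0.1413]
eef_rot: [3.136, -0.004, 1.604]
ft_force: [1.0, 1.3, -1.7]
opening: 0.0439
grasp_force: 20.0
time: 13.13
tool_pos: [0.5084, 0.0198, 0.1358]
eef_rot: [-3.141, 0.001, 0.298]
ft_force: [0.7, -0.0, -1.3]
opening: 0.0434
grasp_force: 20.0
time: 13.8
tool_pos: [0.5503, -0.1277, 0.1359]
eef_rot: [-3.141, 0.002, 0.075]
ft_force: [-0.6, -0.6, -1.2]
opening: 0.0439
grasp_force: 20.0
```

```bash
python3 -m pendant '0 0 0 3.7 5.5 -10 -1;0 0 0 0 0 -20 -1;0 0 0 0 0 -16 -1;0 0 0 0 0 -6 -1;0 0 0 0 0 -4 -1;0 0 0 0 0 0 -1;0 0 0 0 0 0 -1'
python3 -m pendant '0 0 0 0 0 -1 -1;0 0 0 0 0 0 -1;0 0 0 0 0 0 -1'
```

```text
time: 14.38
tool_pos: [0.5553, -0.1218, 0.081]
eef_rot: [3.142, -0.0, 0.077]
ft_force: [-0.3, 0.1, -1.7]
opening: 0.0437
grasp_force: 20.0
time: 14.63
tool_pos: [0.5554, -0.1224, 0.0803]
eef_rot: [3.141, -0.001, 0.076]
ft_force: [-0.6, 0.8, -1.1]
opening: 0.0436
grasp_force: 20.0
```

```bash
python3 -m pendant '0 0 0 0 0 -1 -1;0 0 0 0 0 -1 -1;0 0 0 0 0 0 -1;0 0 0 0 0 0 -1'|grep -E 'pos|force'
python3 -m pendant '0 0 0 0 0 -0.7 -1;0 0 0 0 0 0 -1;0 0 0 0 0 0 -1'|grep -E 'pos|force'
python3 -m pendant '0 0 0 0 0 -0.7 -1;0 0 0 0 0 0 -1;0 0 0 0 0 0 -1'|grep -E 'pos|force'
```

```text
tool_pos: [0.5549, -0.1223, 0.0777]
ft_force: [-0.1, -0.7, -0.8]
grasp_force: 20.0
tool_pos: [0.5551, -0.1223, 0.077]
ft_force: [-0.1, 0.3, -0.8]
grasp_force: 20.0
tool_pos: [0.5551, -0.1223, 0.077]
ft_force: [-2.3, 1.0, 7.2]
grasp_force: 20.0
```

Contact with the floor is made at 7 N, so I'll release, back off upward and check.

```bash
python3 -m pendant '0 0 0 0 0 0 0.3;0 0 0 0 0 0 0.3;0 0 0 0 0 0 0.3;0 0 0 0 0 0 0.3;0 0 0 0 0 10 0.3;0 0 0 0 0 25 0.3;0 0 0 0 0 40 0.3;0 0 0 0 0 41 0.3;0 0 0 -41 0 41 0.3;0 0 0 -41 0 41 0.3;0 0 0 0 0 41 0.3;0 0 0 0 0 0 0.3'
python3 - <<'E'
from h import *
p=camera_params('wrist');im=camera('wrist');cv2.imwrite('pics/w7r.png',im[:,:,::-1])
s=camera('side');ps=camera_params('side');sc=camera('scene')
b,l=blobs(im,(112,130,80),(130,255,255),40);bs,_=blobs(s,(110,120,60),(130,255,255),6)
for q,a,i in b: print(q,a,plane(p,q,.074))
e=proj(ps,(.554,-.122,.073));print(e,bs)
for q,a,i in bs:
  if np.hypot(q[0]-e[0],q[1]-e[1])<12: print('tri',[tri((p,w[0]),(ps,q)) for w in b])
c=np.zeros((300,800,3),np.uint8);c[:,:400]=cv2.resize(im,(400,300))[:,:,::-1];c[:,400:]=cv2.resize(s[170:290,210:370],(400,300))[:,:,::-1];cv2.imwrite('pics/v7.png',c)
E
```

```text
time: 16.47
tool_pos: [0.4977, -0.123, 0.3003]
eef_rot: [3.138, -0.01, 0.076]
ft_force: [2.3, -1.1, 1.2]
opening: 0.0598
grasp_force: 0.0
[258.2, 131.7] 419 [ 0.55475028 -0.12331869  0.074     ]
(np.float64(282.8356294702389), np.float64(226.6161303609117)) [([184.4, 133.1], 14, 1), ([329.4, 147.2], 16, 2), ([178.4, 154.1], 14, 3), ([178.6, 181.0], 23, 4), ([317.7, 179.7], 21, 5), ([282.7, 226.0], 29, 6)]
tri [(array([ 0.55397289, -0.12293542,  0.0772352 ]), np.float64(0.000902492045180175))]
```

View pics/v7.png

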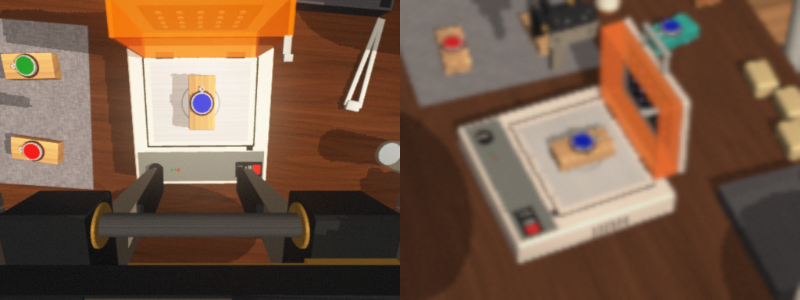

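The block stands at (0.554, -0.123), within 2 mm of the chamber's middle, with the pendant at the expected height. In the left picture it is at (203,103) inside the circle. Next I'll regrip the handle.

```bash
python3 -m pendant '0 0 6.9 0 0 0 -0.3;0 0 6.9 0 0 0 -0.3;0 0 6.9 0 0 0 -0.3;0 0 6.9 0 0 0 -0.3;0 0 6.9 0 0 0 -0.3;0 0 6.9 0 0 0 -0.3;0 0 6.9 10 1 0 -0.3;0 0 6.9 25 1 0 -0.3;0 0 6.9 30 2 0 -0.3;0 0 6.9 30 2 0 -0.3;0 0 6.9 30 2 0 -0.3;0 0 6.9 30 1 0 -0.3'
python3 -m pendant '0 0 6.9 10 0 0 -0.3;0 0 0 0 0 0 -0.3;0 0 0 0 0 0 -0.3'
python3 - <<'E'
from h import *
p=camera_params('wrist');im=camera('wrist');cv2.imwrite('pics/w8r.png',im[:,:,::-1])
print(proj(p,(.6627,-.1143+.035,.242)),proj(p,(.6627,-.1143-.035,.242)))
E
```

```text
time: 17.62
tool_pos: [0.6519, -0.1128, 0.29]
eef_rot: [-3.138, -0.0, 1.528]
ft_force: [0.1, 0.6, 0.1]
opening: 0.0317
grasp_force: 0.0
time: 17.87
tool_pos: [0.6604, -0.113, 0.2899]
eef_rot: [-3.138, -0.001, 1.639]
ft_force: [0.0, -0.1, 0.1]
opening: 0.0319
grasp_force: 0.0
(np.float64(262.63483622350003), np.float64(170.1400643368816)) (np.float64(255.75149027712655), np.float64(263.060293053624))
```

View pics/w8r.png

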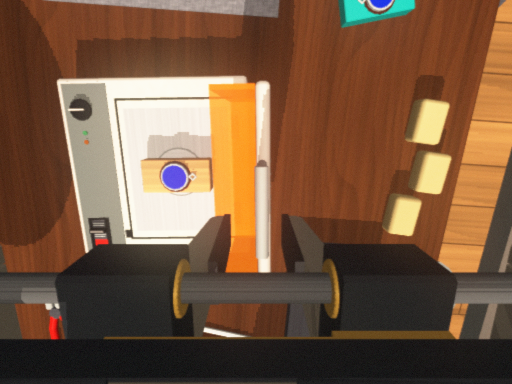

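The bar appears at (261,163) to (262,258), as predicted and midway between the fingers. I'll descend and grip it.

```bash
python3 -m pendant '0 0 0 2.5 -1 -20 -0.3;0 0 0 0 0 -20 -0.3;0 0 0 0 0 -6.5 -0.3;0 0 0 0 0 0 -0.3;0 0 0 0 0 0 -1;0 0 0 0 0 0 -1;0 0 0 0 0 0 -1;0 0 0 0 0 0 -1;0 0 0 0 0 0 -1' 15
python3 -m pendant '0 0 0 -6 -0.5 0.8 -1;0 0 0 -12.1 -0.9 1.3 -1;0 0 0 -12.1 -0.9 1 -1;0 0 0 -12.1 -0.9 -0.3 -1;0 0 0 -12.1 -0.9 -0.3 -1;0 0 0 -12 -0.9 -1.8 -1;0 0 0 -12 -0.9 -1.8 -1;0 0 0 -11.7 -0.9 -3.3 -1;0 0 0 -11.7 -0.9 -3.3 -1;0 0 0 0 0 0 -1' 15
```

```text
time: 18.67
tool_pos: [0.6643, -0.1144, 0.247]
eef_rot: [3.139, 0.001, 1.642]
ft_force: [0.0, -0.0, 4.2]
opening: 0.0097
grasp_force: 15.0
time: 19.5
tool_pos: [0.5595, -0.1226, 0.2377]
eef_rot: [-3.14, 0.001, 1.642]
ft_force: [-0.4, -2.5, -1.1]
opening: 0.0095
grasp_force: 15.0
```

Run:
```python
import numpy as np
from cell import get_state
t=np.array(get_state()['tool_pos'])*1000;h=np.array([628.5,-116.8,53.3])
d=t-h;f=-(d[0]*.997+d[1]*.0767);a0=np.degrees(np.arctan2(d[2],f));print(t,a0,np.hypot(f,d[2]))
a=np.radians(np.linspace(a0,12.6,9));r=np.linspace(np.hypot(f,d[2]),192.6,9)
P=np.c_[h[0]-r*np.cos(a)*.997,h[1]-r*np.cos(a)*.0767,h[2]+r*np.sin(a)];P[0]=t
print(np.round(np.diff(P,axis=0)/2,1).tolist(),P[-1])
```

```text
[ 559.51708115 -122.55860285  237.65538189] 69.42096511296667 196.9212801798746
[[-11.0, -0.6, -5.2], [-10.2, -0.8, -6.5], [-9.3, -0.7, -7.7], [-8.3, -0.6, -8.8], [-7.1, -0.5, -9.7], [-5.8, -0.4, -10.5], [-4.5, -0.3, -11.1], [-3.1, -0.2, -11.6]] [ 441.10231636 -131.21665229   95.31438829]
```

```bash
python3 -m pendant '0 0 0 -11 -0.6 -5.2 -1;0 0 0 -11 -0.6 -5.2 -1;0 0 0 -10.2 -0.8 -6.5 -1;0 0 0 -10.2 -0.8 -6.5 -1;0 0 0 -9.3 -0.7 -7.7 -1;0 0 0 -9.3 -0.7 -7.7 -1;0 0 0 -8.3 -0.6 -8.8 -1;0 0 0 -8.3 -0.6 -8.8 -1;0 0 0 -7.1 -0.5 -9.7 -1;0 0 0 -7.1 -0.5 -9.7 -1;0 0 0 -5.8 -0.4 -10.5 -1'
python3 -m pendant '0 0 0 -5.8 -0.4 -10.5 -1;0 0 0 -4.5 -0.3 -11.1 -1;0 0 0 -4.5 -0.3 -11.1 -1;0 0 0 -3.1 -0.2 -8 -1;0 0 0 -2.5 -0.2 -8 -1;0 0 0 -0.6 0 -5 -1;0 0 0 0 0 0 -1;0 0 0 0 0 0 -1'
```

```text
time: 20.42
tool_pos: [0.4628, -0.1301, 0.1518]
eef_rot: [-3.139, 0.002, 1.643]
ft_force: [-7.5, -10.5, 5.8]
opening: 0.0093
grasp_force: 15.1
time: 21.08
tool_pos: [0.4417, -0.1314, 0.0975]
eef_rot: [-3.138, 0.001, 1.643]
ft_force: [-6.3, -12.1, -0.5]
opening: 0.0095
grasp_force: 15.0
```

```bash
python3 -m pendant '0 0 0 0 0 -1.5 -1;0 0 0 0 0 -1 -1;0 0 0 0 0 0 -1;0 0 0 0 0 0 -1'
python3 -m pendant '0 0 0 0 0 0 -0.48;0 0 0 0 0 0 -0.48;0 0 0 0 0 0 -0.48;0 0 0 0 0 0 -0.48'
```

```text
time: 21.42
tool_pos: [0.4412, -0.1314, 0.0953]
eef_rot: [-3.137, 0.001, 1.644]
ft_force: [-9.2, -13.1, 3.2]
opening: 0.0094
grasp_force: 15.0
time: 21.75
tool_pos: [0.4436, -0.1301, 0.0957]
eef_rot: [3.141, -0.0, 1.642]
ft_force: [0.4, -0.0, 0.0]
opening: 0.0238
grasp_force: 0.0
```

```bash
python3 -m pendant '0 0 0 -2 0 20 -0.48;0 0 0 0 0 35 -0.48;0 0 0 0 0 40 -0.48;0 0 -6.9 0 -8 40 -0.48;0 0 -6.9 0 -8 10 -0.48;0 0 -6.9 0 -8 0 -0.48;0 0 -6.9 0 -8 0 -0.48;0 0 -6.9 0 -8 0 -0.48;0 0 -6.9 0 -8 0 -0.48;0 0 -6.9 0 -8 0 -0.48;0 0 -6.9 0 -8 0 -0.48;0 0 -6.9 0 -8 0 -0.48'|head -3
python3 -m pendant '0 0 -6.9 -6 -6 0 -0.48;0 0 -6.9 -6 -6 0 -0.48;0 0 -6.9 -6 0 0 -0.48;0 0 -6.9 -6 0 0 -0.48;0 0 0 0 0 0 -0.48;0 0 0 0 0 0 -0.48'|head -3
python3 - <<'E'
from h import *
p=camera_params('wrist');im=camera('wrist');cv2.imwrite('pics/w9r.png',im[:,:,::-1]);np.save('w9.npy',p,allow_pickle=True)
for n,X in(('barL',(.4376,-.0965,.092)),('barR',(.4423,-.1655,.092)),('ridge',(.4377,-.2144,.055))):print(n,proj(p,X))
a=im[20:190,100:360,::-1];cv2.imwrite('pics/w9c.png',cv2.resize(a,(780,510),interpolation=2))
E
```

```text
time: 22.75
tool_pos: [0.4414, -0.2024, 0.2407]
eef_rot: [-3.142, -0.0, 0.552]
time: 23.25
tool_pos: [0.4173, -0.2141, 0.2407]
eef_rot: [-3.142, -0.0, 0.08]
barL (np.float64(143.2667726313714), np.float64(158.7973668302721))
barR (np.float64(210.18941272268117), np.float64(159.5664608052865))
ridge (np.float64(256.76575893007913), np.float64(162.84128010483528))
```

View pics/w9c.png

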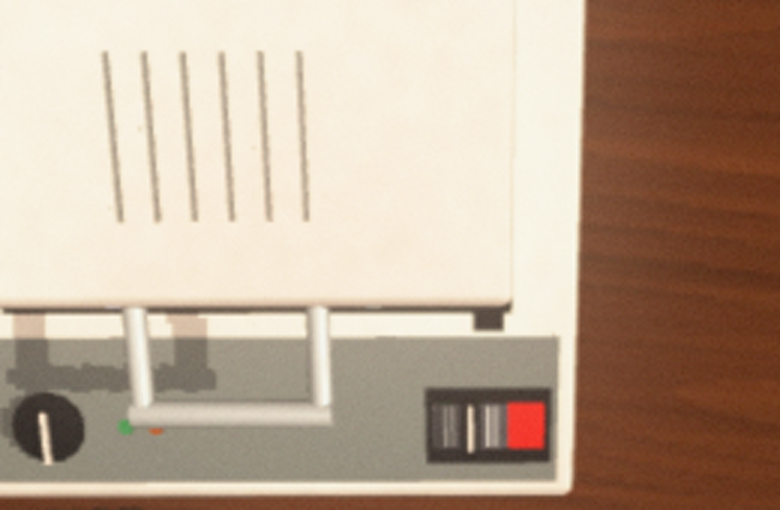

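The bar ends are at full-image pixels (143,158) and (210,158), about as predicted for a shut hood, and the slot shows red with the ridge at (257,162). To be sure the hood is fully down, I'll press the bar lightly with closed fingers before locking.

```bash
python3 -m pendant '0 0 0 6 21 0 -1;0 0 0 6 21 -10 -1;0 0 0 6 21 -30 -1;0 0 0 5 20 -30 -1;0 0 0 0 0 -30 -1;0 0 0 0 0 -12 -1;0 0 0 0 0 0 -1;0 0 0 0 0 -4 -1;0 0 0 0 0 -3 -1;0 0 0 0 0 0 -1'|head -4
python3 -m pendant '0 0 0 0 0 -2 -1;0 0 0 0 0 0 -1;0 0 0 0 0 0 -1'|head -4
python3 -m pendant '0 0 0 0 0 -2 -1;0 0 0 0 0 0 -1;0 0 0 0 0 0 -1'|head -4
```

```text
time: 24.13
tool_pos: [0.4409, -0.1315, 0.1221]
eef_rot: [3.141, -0.001, 0.077]
ft_force: [0.5, 0.9, -0.0]
time: 24.38
tool_pos: [0.4404, -0.1314, 0.12]
eef_rot: [3.141, -0.001, 0.076]
ft_force: [0.2, 1.0, -0.8]
time: 24.63
tool_pos: [0.4407, -0.1315, 0.1188]
eef_rot: [3.141, -0.001, 0.076]
ft_force: [-4.4, 0.7, 16.2]
```

The fingertips met the bar at 94 mm, exactly the shut height (89+5), with 16 N, so the hood is fully shut. Now I'll lock it.

```bash
python3 -m pendant '0 0 0 0 0 25 -1;0 0 0 0 0 35 -0.48;0 0 0 -1 -28 0 -0.48;0 0 0 -1 -28 0 -0.48;0 0 0 -1 -27 0 -0.48;0 0 0 0 0 0 -0.48;0 0 0 0 0 -35 -0.48;0 0 0 0 0 -35 -0.48;0 0 0 0 0 -20 -0.48;0 0 0 0 0 -10 -0.48;0 0 0 0 0 0 -0.48'|head -5
python3 -m pendant '0 0 0 0 0 -3 -0.48;0 0 0 0 0 -1 -0.48;0 0 0 0 0 0 -0.48'|head -5
```

```text
time: 25.55
tool_pos: [0.4359, -0.2133, 0.0758]
eef_rot: [-3.14, 0.003, 0.076]
ft_force: [1.1, -0.1, 1.1]
opening: 0.024
time: 25.8
tool_pos: [0.438, -0.2145, 0.0746]
eef_rot: [3.141, -0.002, 0.077]
ft_force: [-0.5, 0.7, -0.8]
opening: 0.0236
```

```bash
python3 -m pendant '0 0 0 0.4 -5 0 -0.48;0 0 0 0.3 -4 0 -0.48;0 0 0 0.3 -4 0 -0.48;0 0 0 0.3 -4 0 -0.48;0 0 0 0.2 -3.5 0 -0.48;0 0 0 0 0 0 -0.48;0 0 0 0 0 0 -0.48'|head -5
python3 -m pendant '0 0 0 0 0 30 -0.48;0 0 0 0 0 40 -0.48;0 0 0 0 0 40 -0.48;0 0 0 -20 -10 40 -0.48;0 0 0 0 0 0 -0.48;0 0 0 0 0 0 -0.48'|head -5
python3 - <<'E'
from h import *
p=camera_params('wrist');im=camera('wrist');cv2.imwrite('pics/w10r.png',im[:,:,::-1])
print('ridge locked',proj(p,(.439,-.2284,.055)),'patch locked exp',proj(p,(.438,-.214,.046)))
print('green',blobs(im,(45,120,80),(75,255,255),40)[0],'red',blobs(im,(0,150,120),(5,255,255),40)[0])
u=np.array(proj(p,(.4385,-.221,.05)),int);c=im[u[1]-40:u[1]+40,u[0]-100:u[0]+60,::-1];cv2.imwrite('pics/w10c.png',cv2.resize(c,(640,320),interpolation=2))
E
```

```text
time: 26.38
tool_pos: [0.4386, -0.2351, 0.0735]
eef_rot: [3.141, 0.0, 0.076]
ft_force: [-0.8, -1.0, 0.5]
opening: 0.024
time: 26.88
tool_pos: [0.4211, -0.2446, 0.222]
eef_rot: [3.139, -0.004, 0.076]
ft_force: [-0.2, 0.2, 0.0]
opening: 0.0237
ridge locked (np.float64(241.31766323885654), np.float64(166.71346005552124)) patch locked exp (np.float64(228.97939240419305), np.float64(165.48648929620683))
green [([221.8, 165.6], 198, 1)] red [([393.8, 232.5], 635, 1), ([419.9, 251.0], 154, 2)]
```

View pics/w10c.png

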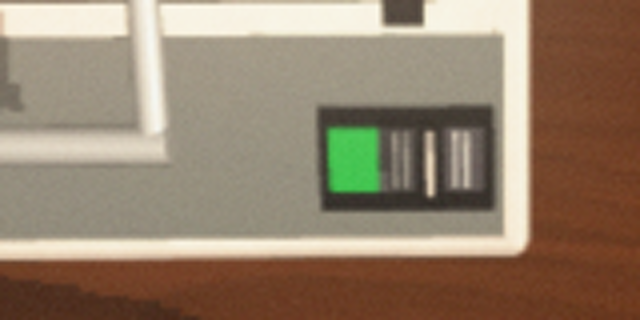

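The slot shows full green at crop (353,160), with the ridge back at its right end (430,163). The hood is shut and the arm is clear, so I'm handing in.

```bash
python3 -c "
from cell import *
print(hand_in())"
```

```text
the job is handed in; nothing more can be done
None
```

The blue pendant's block is in the middle of the chamber with the hood shut and the lock snapped home, and I handed the job in at about 27 s; no verdict was returned.

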